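# Tap a bud vase to the middle of its riser on the banding turntable

### The arm

A 6-joint arm with a two-finger parallel gripper is mounted at the origin on the work surface. World frame = base frame: x ahead of the robot, y to its left, z up, the work surface at z = 0. Lengths are in m, angles in rad, forces in N, time in s.
With the tool pointing down it reaches from about 0.3 to 0.775 m from the base axis. Payload 14.6 kg.
Tool frame: the origin (TCP) lies at the very end of the fingers, on their centre line; the grasp point (between the pads) lies 19 mm behind it; z points along the fingers, x is the direction in which the jaws open and shut, and the axes are right-handed (so a half turn about z gives the same grasp; the last joint's range is limited). The gripper opens to 94 mm and grips with 3 to 60 N. Pads are 16 mm wide; open, the fingers measure 119 mm over their backs; the gripper's body (75 mm by 177 mm) begins 78 mm behind the grasp point.
Start: joints at [1.053, 0.3, 1.521, -0, 1.321, -0.067], TCP at [0.24, 0.495, 0.205] pointing down, gripper open.
Joint ranges: [-3.03, 3.03], [-0.79, 2.21], [0.23, 2.52], [-1.04, 4.18], [0, 3.07], [-2.55, 2.55]. Speed limits (rad/s): [2.22, 2.22, 2.57, 3.14, 3.14, 3.14].

### API

Orientations are given as [roll, pitch, yaw] about the fixed x, y, z axes, in that order (R = Rz(yaw) Ry(pitch) Rx(roll)).
In Python, from station import ctrl gives the robot as it stands.
- The arm moves only by the shell command python3 -m inch 'ROWS' [FORCE]. ROWS is JSON, one flat list of numbers, 7 for each row, row after row: the shift along the tool's x, y, z in cm, then the turn, a rotation vector about the tool's x, y, z in rad, then the opening, from 0 (shut) to 1 (fully open). In form: [tx, ty, tz, wx, wy, wz, claw, tx, ty, tz, wx, wy, wz, claw, ...]. A call has 1 to 20 rows; each row shifts and turns the commanded pose from where the row before left it, along the tool's axes as they then stand; what a row does not reach is not made up. A row lasts 1/8 s, in which the tool goes at most 62.5 mm and 10.7 degrees, less where a joint would pass 70% of its speed; a pose out of reach is approached as far as the arm can. A call is refused whole if a number of a shift passes 6.25 or a number of a turn 0.188, either way. A call with a gripper value outside its range is refused whole. The fingers move at their own pace and stop on an object; FORCE is the grip in N (left out, the last holds). Time passes only in rows, so rows that do not move let the fingers close. It gives the time, the measured TCP pose, the force and the opening at its end, in the units of the state.
- ctrl.get_obs(): the state, without advancing time (a new reading comes with each control period).
- ctrl.camera(name): name is "side" or "top"; returns (picture, depth): 400x640x3 uint8, red, green, blue; 400x640 float32, m along the optical axis (not along the pixel's ray), 0 where there is no reading.
- ctrl.camera_params(name): a dict with "vertical_fov" (degrees; the focal length in pixels is half the picture's height over the tangent of half this angle, whatever the lens; pixels are square), "cx", "cy" (the principal point, pixels), "distortion" ([k1, k2, p1, p2, k3] as OpenCV has them; the pictures are not rectified), "camera_from_world" (4x4, takes a point from world to camera coordinates). Camera axes: x right, y down, z forward; pixel columns grow to the right and rows downward; lengths in m; the calibration is good to about 2 mm. A picture is of the moment at which its call begins. camera_params takes no time and is no camera call.
- ctrl.hand_in(): hands the job in, once; it reports no verdict.
Trained networks look in the newest picture that a camera, given by its name, has taken for a name from the list of things; names that differ only in an ending like _2 or _b are one class to them, and where a whole thing is asked for, a point or a joint stands for the part that bears it (a point fixed in the world has none). Each returns a list of dicts, best first, with "score" (0 to 1); they miss things now and then, are a little off and sometimes report something else, mostly with a low value. They report only what shows in the picture. A call takes as long as a camera call. They do not tell look-alikes from the thing itself.
- ctrl.spot_in(camera, label): "bbox" ([centre column, centre row, width, height] in pixels, round what is visible of it).
- ctrl.place_of(camera, label): "centre" ([column, row] in pixels: a listed point, or the origin of a listed thing).
The state is a dict: "time_s": time; "qpos": joint angles; "joint_vel": joint speeds; "tau": joint torques, N m; "ee_pos": TCP position; "eef_rot": TCP orientation; "force": force on the tool from outside, world axes, zero at the start; "moment": the same for the moment, N m; "grip_width": finger opening in m.
Only numpy, scipy, OpenCV 4.12 (cv2) and the standard library are available. Lean on these libraries where they do the work, as an engineer would, in place of code of your own. Each camera call takes 0.05 s, during which the arm holds its last target. There are 200 camera calls.

### The job

The small bud vase has been set down off-centre on the round clear acrylic block in the middle of the bamboo turntable, and it has to run true before it is banded: with light taps or nudges of the fingertips against its belly, slide it until it stands upright in the middle of the round block, to within about 5 mm. It is tippy on its narrow foot, so only touch it gently - never grip it, lift it, topple it or knock it off the block. Do not turn the turntable, and leave the stamp blocks lying on it and everything else on the table where they are.

Things in the scene. Friction and masses are not known exactly. Their poses are not given: they have to be found in the camera images.
- vase: Small squat terracotta bisque bud vase on the round block, 0.1 to 0.2 kg, 60 mm high, z up, origin at the centre of its underside. Flat foot 28 mm across; belly 72 mm across at 32 mm height (60 at 22 mm, 68 at 39 mm, 50 at 46 mm); neck 21 mm at 54 mm, lip 26 mm. It slides on the acrylic under 0.4 to 1.4 N: pushed at the belly it slides, pushed at the lip it tips over.
- block_centre (a point): The centre of the top face of the round clear acrylic block, where the middle of the vase's foot belongs (the block's thicker etched centre lines cross here). The block is 100 mm across and 20 mm thick, stuck down at the centre of the turntable's platter; its top face is 50 mm above the table. z up.
- turntable: The fixed foot of the round bamboo turntable; origin on the table under the turntable's axis. The platter on it is 250 mm across, its top 30 mm above the table, and can turn on a stiff bearing (about 0.08 N m to start it), which pushing the vase alone does not overcome.
- platter_rim (a point): A point on the top of the platter 120 mm from its axis; it moves if the turntable is turned.
- stamp_block1: Loose clear acrylic stamp block lying flat on the platter beside the round block, 40 x 65 x 10 mm (x, y, z); origin at the centre of its underside. Its top is 40 mm above the table, 10 mm below the top of the round block. Leave it.
- stamp_block2: Another one, 45 x 45 x 10 mm. Leave it.
- stamp_block3: Another one, 35 x 85 x 10 mm. Leave it.
- soap_mold: Blue silicone soap mold with six cavities, loose on the table to the left, 216 x 131 x 30 mm (x, y, z), origin at the centre of its underside. Leave it.
- burnisher: Stainless spoon-shaped burnisher lying on the table to the right, 170 mm long along its x axis. Leave it.
- dish: White ceramic dish on the table to the right, near the robot, 110 mm across and 30 mm high, origin at the centre of its underside. Leave it.
- tall_vase: A taller finished bisque vase standing on the table behind the turntable, 72 mm across and 114 mm high, origin at the centre of its underside. Not the one to move. Leave it.
- brush: Brush lying across the back of the table, 190 mm long along its x axis. Leave it.
Mind the look-alikes: they are no part of the job. What is shaped like the vase but yellow is not meant.

How it is judged:
By the outcome, as a careful person would: the job done as asked, in the order asked, and still so for the second after the job is handed in, with the robot touching nothing.
It also fails if it takes over 58 s, if anything falls off the work surface, if the arm or the gripper's body presses on something with over 40 N, if the wrist force passes 120 N, or if a joint passes its speed limit or range.

## Working session

There is one attempt and no reset: what is moved stays moved. The work goes in short steps, Python scripts to look and compute and a shell command to move; the robot and the scene stay as the last step left them, time stands still between calls to the robot, and variables do not carry over. Pictures are saved under pics/ and viewed, about 8 in all and at most 12, crops included, and the job is handed in when it is done.

```bash
ls; mkdir -p pics; cat > h.py <<'E'
import numpy as np,cv2
from station import ctrl
def cam(n):
    p=ctrl.camera_params(n);f=200/np.tan(np.radians(p["vertical_fov"])/2)
    return np.array([[f,0,p["cx"]],[0,f,p["cy"]],[0,0,1]]),np.array(p["distortion"],float),np.array(p["camera_from_world"])
def at_z(n,px,z):
    K,d,T=cam(n);u=cv2.undistortPoints(np.array(px,float).reshape(-1,1,2),K,d).reshape(-1,2)
    r=np.c_[u,np.ones(len(u))]@T[:3,:3];c=-T[:3,:3].T@T[:3,3]
    return c+r*((z-c[2])/r[:,2])[:,None]
def proj(n,P):
    K,d,T=cam(n);return cv2.projectPoints(np.array(P,float).reshape(-1,1,3),cv2.Rodrigues(T[:3,:3])[0],T[:3,3],K,d)[0].reshape(-1,2)
def snap(n,f):
    im,dp=ctrl.camera(n);cv2.imwrite(f"pics/{f}.png",im[:,:,::-1]);return im,dp
E
python3 - <<'E'
from h import *
for n in("top","side"):
    snap(n,n+"0");K,d,T=cam(n);print(n,K[0,0],d,(-T[:3,:3].T@T[:3,3]).round(3))
    for l,z in(("vase",.05),("block_centre",.05),("turntable",0),("tall_vase",0),("stamp_block1",.03),("stamp_block2",.03),("stamp_block3",.03),("platter_rim",.03)):
        for r in ctrl.place_of(n,l)[:3]: print(l,round(r["score"],2),np.round(r["centre"],1),at_z(n,r["centre"],z).round(4)[0])
o=ctrl.get_obs();print(o)
E
```

```text
pics
top 394.78258546056924 [0.01395536 0.         0.         0.         0.        ] [0.397 0.009 1.186]
vase 0.9 [202.5 174.9] [0.6112 0.315  0.05  ]
vase 0.8 [284.5 192.1] [0.5557 0.0768 0.05  ]
vase 0.79 [378.3 207.4] [ 0.5055 -0.1937  0.05  ]
block_centre 0.96 [294.3 198.2] [0.5373 0.0487 0.05  ]
turntable 0.9 [296.6 197.6] [0.5452 0.0434 0.    ]
tall_vase 0.84 [361.2 127.9] [ 0.7588 -0.1604  0.    ]
tall_vase 0.51 [286.4 191.1] [0.5657 0.074  0.    ]
stamp_block1 0.57 [260.2 197.1] [0.5451 0.1498 0.03  ]
stamp_block1 0.55 [309.1 224.3] [0.462  0.0073 0.03  ]
stamp_block2 0.57 [260.2 197.1] [0.5451 0.1498 0.03  ]
stamp_block2 0.55 [309.1 224.3] [0.462  0.0073 0.03  ]
stamp_block3 0.57 [260.2 197.1] [0.5451 0.1498 0.03  ]
stamp_block3 0.55 [309.1 224.3] [0.462  0.0073 0.03  ]
platter_rim 0.57 [256.6 183.5] [0.5859 0.1603 0.03  ]
side 409.63833539963247 [-0.09087959  0.          0.          0.          0.        ] [0.457 0.969 0.72 ]
vase 0.87 [275.8 293.6] [0.6168 0.3628 0.05  ]
vase 0.86 [315.5 217.2] [0.558  0.0796 0.05  ]
vase 0.53 [337.2 178.7] [ 0.5102 -0.1253  0.05  ]
block_
[... 653 characters left out ...]
atter_rim 0.9 [296.3 238. ] [0.6023 0.1476 0.03  ]
{'time_s': 0.9, 'qpos': array([ 1.05341662e+00,  2.99928873e-01,  1.52099164e+00,  3.31802362e-06,
        1.32071257e+00, -6.66368800e-02]), 'joint_vel': array([ 0.00080622, -0.00059353, -0.00121799, -0.00170953, -0.00053647,
       -0.00089507]), 'tau': array([-1.15569626e-03, -5.31668043e+01, -3.52914298e+01,  7.08056241e-02,
        2.11499515e-02, -2.08346245e-05]), 'ee_pos': array([0.23961398, 0.49504956, 0.20543328]), 'eef_rot': array([-3.14158675e+00,  4.01254498e-05,  1.12005268e+00]), 'force': array([ 0.43070184, -0.30040322,  0.71440187]), 'moment': array([-0.032111  , -0.03449258,  0.01131136]), 'grip_width': 0.09422862550403767}
```

View pics/top0.png

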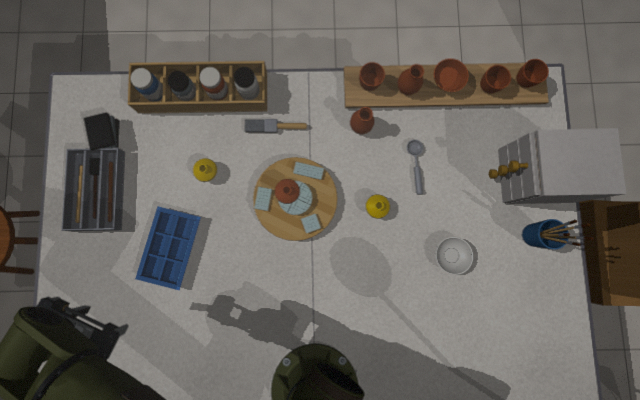

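View pics/side0.png

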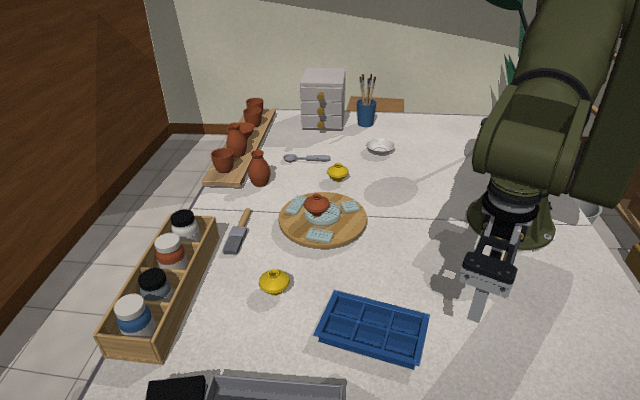

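The top picture shows three vase shapes: yellow at (204,170), yellow at (377,206) and terracotta at (287,190). The terracotta one is on the clear block on the platter, so it is the one meant. Next I'll measure its offset from the platter and block in each camera, and confirm with a crop.

```bash
cat >> h.py <<'E'
from scipy.optimize import least_squares
PROF=[(0,14),(22,30),(32,36),(39,34),(46,25),(54,10.5),(60,13)]
A=np.linspace(0,2*np.pi,72,endpoint=False)
def ring(c,r,z): return np.c_[c[0]+r*np.cos(A),c[1]+r*np.sin(A),np.full(len(A),z)]
def mask(n,pts_list,S=8):
    m=np.zeros((400*S,640*S),np.uint8)
    for P in pts_list:
        q=cv2.convexHull(((proj(n,P)+.5)*S).astype(np.int32)); cv2.fillConvexPoly(m,q,1)
    return m
def vase_rings(c):
    z=np.linspace(0,60,25);r=np.interp(z,*zip(*PROF))
    R=[ring(c,a/1e3,.05+b/1e3) for a,b in zip(r,z)]
    return [np.r_[R[i],R[i+1]] for i in range(24)]
def cen(m,S):
    y,x=np.nonzero(m);return np.array([x.mean(),y.mean()])/S+.5/S-.5
def red(im):
    h=cv2.cvtColor(im,cv2.COLOR_RGB2HSV);m=(((h[...,0]<11)|(h[...,0]>172))&(h[...,1]>120)).astype(np.uint8);return m
def vase_xy(n,im,c0):
    u,v=proj(n,[[*c0,.08]])[0].astype(int);m=red(im);m2=np.zeros_like(m);m2[v-22:v+23,u-22:u+23]=m[v-22:v+23,u-22:u+23]
    k,l,s,_=cv2.connectedComponentsWithStats(m2);i=1+np.argmax(s[1:,4]);t=cen(l==i,1);c=np.array(c0,float)
    for _ in range(4):
        mm=mask(n,vase_rings(c));d=t-cen(mm,8);z=.08
        J=np.array([(proj(n,[[*(c+e),z]])-proj(n,[[*c,z]]))[0]/.01 for e in(np.array([.01,0]),np.array([0,.01]))]).T
        c=c+np.linalg.solve(J,d)
    return c,s[i,4],mm.sum()/64
def platter_xy(n,im,c0,r=.125,z=.03):
    g=cv2.GaussianBlur(im.astype(np.float32),(0,0),.7);pts=[]
    for a in A:
        rr=np.arange(r-.014,r+.014,.0005);P=np.c_[c0[0]+rr*np.cos(a),c0[1]+rr*np.sin(a),np.full(len(rr),z)]
        q=proj(n,P).astype(np.float32);v=cv2.remap(g,q[:,0].copy(),q[:,1].copy(),1).reshape(-1,3);s=v[:,0]-v[:,2]
        e=-np.gradient(s);i=np.argmax(e)
        if e[i]>.8 and 3<i<len(rr)-4: pts.append(P[i,:2])
    pts=np.array(pts);f=least_squares(lambda p:np.hypot(*(pts-p[:2]).T)-p[2],[*c0,r],loss="soft_l1",f_scale=.001)
    return f.x,len(pts)
E
python3 - <<'E'
from h import *
for n in("top","side"):
    im=cv2.imread(f"pics/{n}0.png")[:,:,::-1].copy()
    c=[.541,.049]
    for _ in range(3): f,k=platter_xy(n,im,c);c=f[:2]
    v=vase_xy(n,im,[.556,.078]);print(n,"platter",f.round(4),k,"vase",v[0].round(4),v[1:],"off",(v[0]-c).round(4))
    u,w=proj(n,[[*c,.05]])[0].astype(int);S=8 if n=="top" else 7;x0,y0=u-45,w-37
    cr=cv2.resize(im[y0:y0+74,x0:x0+90],None,fx=S,fy=S,interpolation=cv2.INTER_CUBIC)[:,:,::-1].copy()
    for P,col in((ring(c,.125,.03),(255,0,0)),(ring(c,.05,.05),(0,255,0)),(ring(v[0],.036,.082),(255,0,255)),(ring(v[0],.014,.05),(255,255,0))):
        cv2.polylines(cr,[((proj(n,P)-[x0,y0]+.5)*S).astype(np.int32)],True,col,1)
    cv2.imwrite(f"pics/{n}0c.png",cr)
E
python3 -c "
import cv2,numpy as np
a=cv2.imread('pics/top0c.png');b=cv2.imread('pics/side0c.png')
a=cv2.resize(a,(400,330));b=cv2.resize(b,(400,330));cv2.imwrite('pics/c0.png',np.hstack([a,b]))"
```

```text
top platter [0.5407 0.048  0.1235] 71 vase [0.5549 0.0687] (np.int32(419), np.float64(506.578125)) off [0.0142 0.0208]
side platter [0.5424 0.0503 0.1276] 69 vase [0.5569 0.0623] (np.int32(383), np.float64(438.03125)) off [0.0146 0.0121]
```

View pics/c0.png

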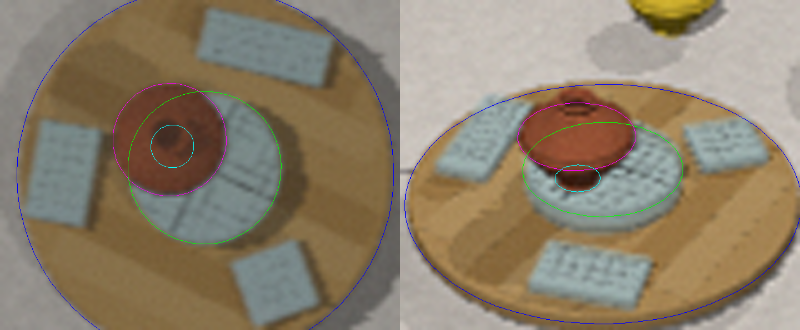

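The crop confirms it: the terracotta vase sits on the clear block, and both outlines match in the top view at (170,140). In the side view the vase mask is short because the dark foot is missed. I'll loosen the colour test.

```bash
cat >> h.py <<'E'
def red(im):
    f=im.astype(float)+1;return ((f[...,0]/f[...,1]>1.55)&(f[...,0]-f[...,2]>12)).astype(np.uint8)
def measure(ims=None,c={"top":[.5407,.048],"side":[.5424,.0503]},v0=(.555,.067)):
    for n in("top","side"):
        im=ims[n] if ims else ctrl.camera(n)[0]
        f,k=platter_xy(n,im,c[n]);v=vase_xy(n,im,v0)
        print(n,"platter",f.round(4),k,"vase",v[0].round(4),v[1:],"off",(v[0]-f[:2]).round(4))
E
python3 - <<'E'
from h import *
ims={n:cv2.imread(f"pics/{n}0.png")[:,:,::-1].copy() for n in("top","side")}
measure(ims)
for n in ims:
    im=ims[n];u,w=proj(n,[[.555,.067,.08]])[0].astype(int)
    m=red(im)[w-22:w+23,u-22:u+23];print("\n".join("".join(".#"[x] for x in r) for r in m[2:40]))
    # block fit: greyish-blue vs wood
    c=np.array([.541,.049])
    s=im.astype(float);g=cv2.GaussianBlur(s[...,0]-s[...,2],(0,0),.6).astype(np.float32);pts=[]
    for a in A:
        rr=np.arange(.04,.06,.0005);P=np.c_[c[0]+rr*np.cos(a),c[1]+rr*np.sin(a),np.full(len(rr),.05)]
        q=proj(n,P).astype(np.float32);v=cv2.remap(g,q[:,0].copy(),q[:,1].copy(),1).ravel();e=np.gradient(v);i=e.argmax()
        if v[:8].max()<12 and e[i]>1: pts.append(P[i,:2])
    pts=np.array(pts);f=least_squares(lambda p:np.hypot(*(pts-p[:2]).T)-.05,c,loss="soft_l1",f_scale=.001);print(n,"block",f.x.round(4),len(pts),np.median(abs(f.fun)))
E
```

```text
top platter [0.5407 0.0482 0.1236] 71 vase [0.555  0.0699] (np.int32(394), np.float64(506.796875)) off [0.0143 0.0218]
side platter [0.5422 0.0505 0.1277] 69 vase [0.5572 0.0618] (np.int32(395), np.float64(437.109375)) off [0.015  0.0113]
.............................................
.............................................
.............................................
.............................................
.............................................
.............................................
.............................................
.............................................
.............................................
.....................###.....................
.................##########..................
................#############................
..............################...............
.............##################..............
.............###################.............
............####################.............
...........######################............
...........#########..####...####............
...........########.....###.###.#
[... 2036 characters left out ...]
.....
.............####################............
..............##################.............
...............###############...............
................#############................
..................#########..................
...................########..................
...................#######...................
.....................####....................
.............................................
.............................................
.............................................
.............................................
.............................................
.............................................
side block [0.5398 0.0584] 45 0.001455639898985922
```

Top-view offset of the vase from the block centre is about (+14.5, +21.5) mm, and I trust the top camera. The plan is to close the fingers, turn the tool so its −x axis points from the vase to the centre (yaw 0.988), go to the far side, and push slowly at or just above the belly.

```bash
python3 -m inch '[0,0,0,0,0,0.132,0, -0.98,4.14,0,0,0,0,0, -0.98,4.14,0,0,0,0,0, -0.98,4.14,0,0,0,0,0, -0.98,4.14,0,0,0,0,0, -0.98,4.14,0,0,0,0,0, -0.98,4.14,0,0,0,0,0, -0.98,4.14,0,0,0,0,0, -0.98,4.14,0,0,0,0,0, -0.98,4.14,0,0,0,0,0, -0.98,4.14,0,0,0,0,0, -0.98,4.14,0,0,0,0,0, -0.98,4.14,0,0,0,0,0, 0,0,0,0,0,0,0, 0,0,0,0,0,0,0]'
python3 - <<'E'
from h import *
o=ctrl.get_obs();p=o["ee_pos"];y=o["eef_rot"][2]
t=np.array([.555,.070])+.0635*np.array([.5504,.8349]);d=t-p[:2]
print(p,o["eef_rot"],o["force"],"move tool cm",100*(d@[np.cos(y),np.sin(y)]),100*(d@[np.sin(y),-np.cos(y)]),100*(p[2]-.088))
E
```

```text
time_s: 2.78
ee_pos: [0.5894, 0.1237, 0.2053]
eef_rot: [-3.141, 0.0, 0.988]
force: [-1.5, 0.5, -0.6]
grip_width: 0.0004
[0.58936943 0.12373835 0.20527611] [-3.14114931e+00  1.65673047e-04  9.87908442e-01] [-1.50516639  0.54748049 -0.55311164] move tool cm -0.028315879041893473 0.08825641510524172 11.72761130015961
```

Position is good, so I'll descend and look from the side.

```bash
python3 -m inch '[0,0.09,2.9,0,0,0,0, 0,0,2.9,0,0,0,0, 0,0,2.9,0,0,0,0, 0,0,1.5,0,0,0,0, 0,0,1.5,0,0,0,0, 0,0,0,0,0,0,0, 0,0,0,0,0,0,0]'
python3 - <<'E'
from h import *
out=[]
for n in("top","side"):
    im,_=snap(n,n+"1");u,w=proj(n,[[.56,.08,.08]])[0].astype(int)
    out.append(cv2.resize(im[w-30:w+30,u-40:u+40],(400,300),interpolation=cv2.INTER_CUBIC))
cv2.imwrite("pics/c1.png",np.hstack(out)[:,:,::-1])
print(ctrl.get_obs()["ee_pos"])
E
```

```text
time_s: 3.65
ee_pos: [0.5909, 0.1231, 0.0893]
eef_rot: [3.141, -0.001, 0.988]
force: [-0.4, -0.2, -0.3]
grip_width: 0.0006
[0.59085667 0.12300746 0.08933337]
```

View pics/c1.png

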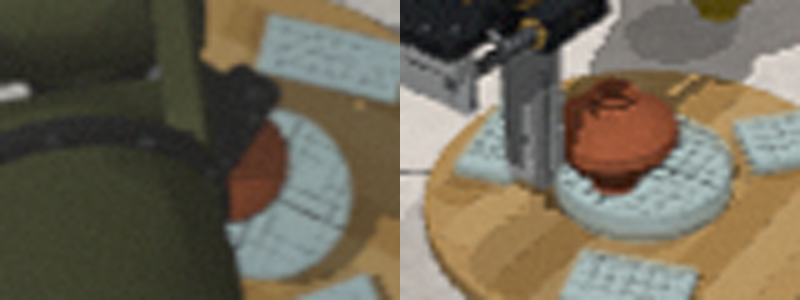

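The side crop shows the closed fingertips at (535,160), just beside the vase belly, which is upright on the block. I'll make a first gentle push of about 24 mm, of which about 9 mm should be vase travel.

```bash
python3 -m inch '[-0.12,0,0.15,0,0,0,0, -0.12,0,0,0,0,0,0, -0.12,0,0,0,0,0,0, -0.12,0,0,0,0,0,0, -0.12,0,0,0,0,0,0, -0.12,0,0,0,0,0,0, -0.12,0,0,0,0,0,0, -0.12,0,0,0,0,0,0, -0.12,0,0,0,0,0,0, -0.12,0,0,0,0,0,0, -0.12,0,0,0,0,0,0, -0.12,0,0,0,0,0,0, -0.12,0,0,0,0,0,0, -0.12,0,0,0,0,0,0, -0.12,0,0,0,0,0,0, -0.12,0,0,0,0,0,0, -0.12,0,0,0,0,0,0, -0.12,0,0,0,0,0,0, -0.12,0,0,0,0,0,0, -0.12,0,0,0,0,0,0]'
python3 - <<'E'
from h import *
out=[]
for n in("top","side"):
    im,_=snap(n,n+"2");u,w=proj(n,[[.56,.08,.08]])[0].astype(int)
    out.append(cv2.resize(im[w-30:w+30,u-40:u+40],(400,300),interpolation=cv2.INTER_CUBIC))
cv2.imwrite("pics/c2.png",np.hstack(out)[:,:,::-1])
im=cv2.imread("pics/side2.png")[:,:,::-1];print(vase_xy("side",im,(.551,.055)),"before .5572 .0618 (395)")
o=ctrl.get_obs();print(o["ee_pos"],o["force"])
E
```

```text
time_s: 6.25
ee_pos: [0.5772, 0.1028, 0.087]
eef_rot: [3.142, 0.0, 0.988]
force: [-0.1, -0.0, 0.5]
grip_width: 0.0005
(array([0.54956264, 0.06251825]), np.int32(291), np.float64(437.984375)) before .5572 .0618 (395)
[0.57718583 0.10280826 0.08697681] [ 0.14750065 -0.07260242  0.39769246]
```

View pics/c2.png

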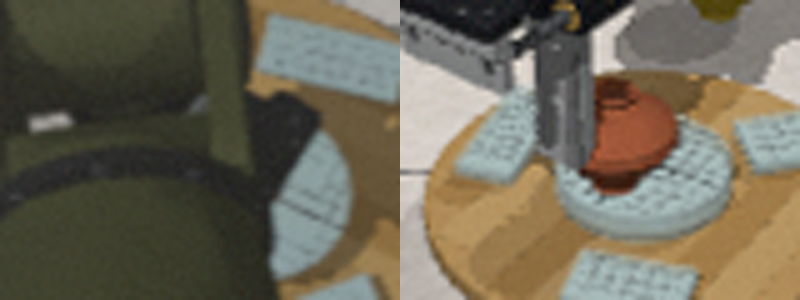

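Little or no movement yet: in the side view the foot is still at (612,185), so contact comes later than I expected. I'll measure shift with template matching on the unoccluded right part of the vase.

```bash
cat >> h.py <<'E'
def track(im,ref="pics/side1.png",box=(311,196,332,224)):
    a=cv2.imread(ref)[:,:,::-1].astype(np.float32);b=im.astype(np.float32);S=4;x0,y0,x1,y1=box
    f=lambda i:cv2.resize(i[...,0]/(i[...,1]+5),None,fx=S,fy=S,interpolation=cv2.INTER_CUBIC)
    A_,B_=f(a),f(b);t=A_[y0*S:y1*S,x0*S:x1*S];p=8*S
    r=cv2.matchTemplate(B_[y0*S-p:y1*S+p,x0*S-p:x1*S+p],t,cv2.TM_CCOEFF_NORMED);_,s,_,(x,y)=cv2.minMaxLoc(r)
    return (x-p)/S,(y-p)/S,round(s,3)
def look(k,box=(311,196,332,224)):
    im,_=snap("side",f"side{k}");d=track(im,box=box);o=ctrl.get_obs()
    q=proj("side",[[.555,.07,.08]])[0]+d[:2]
    print("px shift",d,"mm",(1000*(at_z("side",[q],.08)[0]-[.555,.07,.08])).round(1),"tcp",o["ee_pos"].round(4),"F",o["force"].round(2),o["time_s"])
E
python3 - <<'E'
from h import *
print(proj("side",[[.555,.07,.08],[.555,.07,.05]]))
print(track(cv2.imread("pics/side2.png")[:,:,::-1]),track(cv2.imread("pics/side0.png")[:,:,::-1]))
E
python3 -m inch '[-0.12,0,0,0,0,0,0, -0.12,0,0,0,0,0,0, -0.12,0,0,0,0,0,0, -0.12,0,0,0,0,0,0, -0.12,0,0,0,0,0,0, -0.12,0,0,0,0,0,0, 0,0,0,0,0,0,0]'
python3 -c "
from h import *
look(3)"
```

```text
[[316.74247388 206.22825984]
 [316.92498969 215.14881101]]
(0.5, 0.0, 0.928) (0.0, 0.0, 0.993)
time_s: 7.22
ee_pos: [0.5732, 0.0968, 0.087]
eef_rot: [-3.142, -0.0, 0.988]
force: [-0.1, 0.5, 0.1]
grip_width: 0.0008
px shift (1.75, -0.75, 0.906) mm [-4.4 -3.8 -0. ] tcp [0.5732 0.0968 0.087 ] F [-0.94  0.88  0.28] 7.275
```

It's sliding now (about 5 mm). Continuing with 12 mm more, then look.

```bash
python3 -m inch '[-0.1,0,0,0,0,0,0, -0.1,0,0,0,0,0,0, -0.1,0,0,0,0,0,0, -0.1,0,0,0,0,0,0, -0.1,0,0,0,0,0,0, -0.1,0,0,0,0,0,0, -0.1,0,0,0,0,0,0, -0.1,0,0,0,0,0,0, -0.1,0,0,0,0,0,0, -0.1,0,0,0,0,0,0, -0.1,0,0,0,0,0,0, -0.1,0,0,0,0,0,0, 0,0,0,0,0,0,0]'
python3 -c "
from h import *
look(4)
im=cv2.imread('pics/side4.png');u,w=proj('side',[[.56,.08,.08]])[0].astype(int)
cv2.imwrite('pics/c4.png',cv2.resize(im[w-30:w+30,u-40:u+40],(640,480),interpolation=cv2.INTER_CUBIC))"
```

```text
time_s: 8.9
ee_pos: [0.5666, 0.0868, 0.0869]
eef_rot: [-3.142, 0.0, 0.988]
force: [0.4, 0.2, 0.3]
grip_width: 0.0005
px shift (4.75, -2.75, 0.906) mm [-11.7 -13.9  -0. ] tcp [0.5666 0.0868 0.0869] F [0.15 0.11 1.05] 8.95
```

View pics/c4.png

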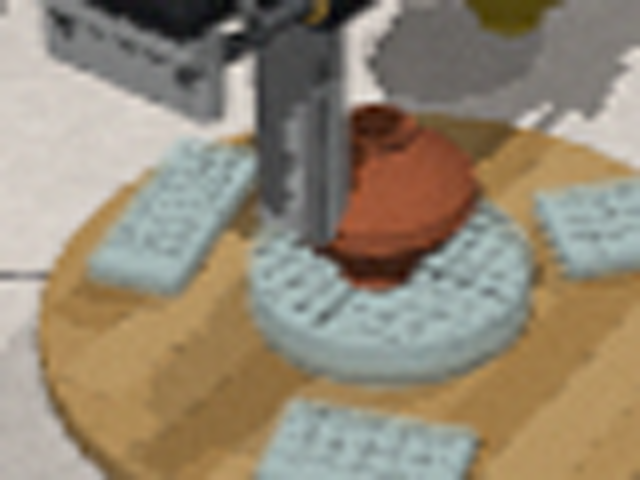

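The vase has moved about 17 mm and is still on the block at (390,190), upright. I'll push 5 mm more, then back off and measure from above.

```bash
python3 -m inch '[-0.1,0,0,0,0,0,0, -0.1,0,0,0,0,0,0, -0.1,0,0,0,0,0,0, -0.1,0,0,0,0,0,0, -0.1,0,0,0,0,0,0, 0,0,0,0,0,0,0, 0.2,0,0,0,0,0,0, 0.8,0,0,0,0,0,0, 3,0,0,0,0,0,0, 6,0,0,0,0,0,0, 6,0,0,0,0,0,0, 4,0,0,0,0,0,0, 0,0,0,0,0,0,0, 0,0,0,0,0,0,0]'
python3 - <<'E'
from h import *
look(5)
im,_=snap("top","top5");ims={"top":im,"side":cv2.imread("pics/side5.png")[:,:,::-1].copy()}
measure(ims,v0=(.543,.052))
n="top";u,w=proj(n,[[.541,.048,.05]])[0].astype(int)
cv2.imwrite("pics/c5.png",cv2.resize(im[w-30:w+30,u-40:u+40,::-1],(800,600),interpolation=cv2.INTER_CUBIC))
E
```

```text
time_s: 10.7
ee_pos: [0.6736, 0.2494, 0.0865]
eef_rot: [-3.141, 0.001, 0.988]
force: [0.2, -0.5, 0.1]
grip_width: 0.0006
px shift (5.25, -3.5, 0.98) mm [-12.7 -17.6  -0. ] tcp [0.6737 0.249  0.0869] F [ 0.18 -0.06  0.21] 10.75
top platter [0.5407 0.0481 0.1236] 71 vase [0.5395 0.0518] (np.int32(356), np.float64(509.5)) off [-0.0012  0.0037]
side platter [0.5424 0.0503 0.1277] 68 vase [0.5436 0.0439] (np.int32(382), np.float64(426.203125)) off [ 0.0012 -0.0064]
```

View pics/c5.png

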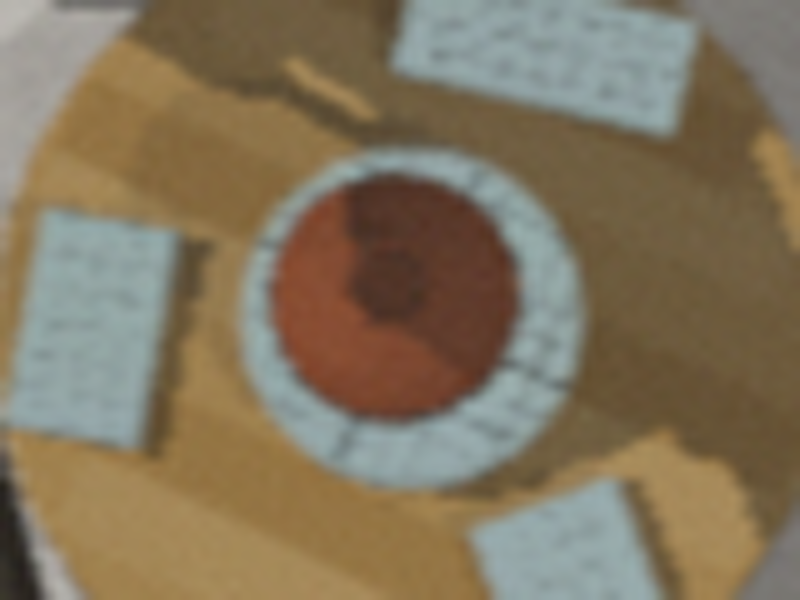

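The vase disc is centred at about crop (396,297) and the block at (413,318), with no tipping. Part of that gap is parallax, and the new shadow spoils the colour mask, so I'll compute from these outlines.

```bash
python3 - <<'E'
from h import *
n="top";im=cv2.imread("pics/top5.png")[:,:,::-1].copy();u,w=proj(n,[[.541,.048,.05]])[0].astype(int);o=np.array([u-40,w-30])-.5
v=at_z(n,[o+np.array([396.5,297.5])/10],.082)[0];b=at_z(n,[o+np.array([413,318.5])/10],.05)[0];print("by eye",v,b,v-b)
# circle edge fits on R/B ratio (shadow-proof)
f=im.astype(np.float32)
def fit(ch,c,r,z,lo,hi,sg):
    g=cv2.GaussianBlur(ch,(0,0),.6)
    for _ in range(3):
        pts=[]
        for a in A:
            rr=np.arange(r-lo,r+hi,.0005);P=np.c_[c[0]+rr*np.cos(a),c[1]+rr*np.sin(a),np.full(len(rr),z)]
            q=proj(n,P).astype(np.float32);e=sg*np.gradient(cv2.remap(g,q[:,0].copy(),q[:,1].copy(),1).ravel());i=e.argmax()
            if 2<i<len(rr)-3: pts.append(P[i,:2])
        pts=np.array(pts);s=least_squares(lambda p:np.hypot(*(pts-p[:2]).T)-p[2],[*c,r],loss="soft_l1",f_scale=.001);c=s.x[:2]
    return s.x,len(pts)
ratio=f[...,0]/(f[...,1]+5);rb=f[...,0]/(f[...,2]+5)
print("vase",fit(ratio,v[:2],.036,.082,.008,.008,-1));print("block",fit(rb,b[:2],.05,.05,.006,.006,1))
E
```

```text
by eye [0.541778   0.05066851 0.082     ] [0.53974478 0.04718276 0.05      ] [0.00203321 0.00348575 0.032     ]
vase (array([0.54195345, 0.05125799, 0.03407372]), 72)
block (array([0.54040343, 0.04749565, 0.0510008 ]), 72)
```

The remaining offset is about (1.7, 3.6) mm, 4 mm along the same push line. One more slow push, ending 4 mm beyond the last stop, then retreat and recheck.

```bash
python3 -m inch '[-4,0,0,0,0,0,0, -6,0,0,0,0,0,0, -5,0,0,0,0,0,0, -2.9,0,0,0,0,0,0, -0.8,0,0,0,0,0,0, -0.2,0,0,0,0,0,0, 0,0,0,0,0,0,0, -0.1,0,0,0,0,0,0, -0.1,0,0,0,0,0,0, -0.1,0,0,0,0,0,0, -0.1,0,0,0,0,0,0, -0.1,0,0,0,0,0,0, -0.1,0,0,0,0,0,0, -0.1,0,0,0,0,0,0, -0.1,0,0,0,0,0,0, -0.1,0,0,0,0,0,0, -0.1,0,0,0,0,0,0, -0.1,0,0,0,0,0,0, -0.1,0,0,0,0,0,0]'
python3 -m inch '[-0.1,0,0,0,0,0,0, -0.1,0,0,0,0,0,0, -0.1,0,0,0,0,0,0, 0,0,0,0,0,0,0]'
python3 -m inch '[0.2,0,0,0,0,0,0, 0.8,0,0,0,0,0,0, 3,0,0,0,0,0,0, 6,0,0,0,0,0,0, 6,0,0,0,0,0,0, 4,0,0,0,0,0,0, 0,0,0,0,0,0,0, 0,0,0,0,0,0,0]'
python3 - <<'E'
from h import *
look(6)
im,_=snap("top","top6");n="top";f=im.astype(np.float32)
def fit(ch,c,r,z,w,sg):
    g=cv2.GaussianBlur(ch,(0,0),.6)
    for _ in range(3):
        pts=[]
        for a in A:
            rr=np.arange(r-w,r+w,.0005);P=np.c_[c[0]+rr*np.cos(a),c[1]+rr*np.sin(a),np.full(len(rr),z)]
            q=proj(n,P).astype(np.float32);e=sg*np.gradient(cv2.remap(g,q[:,0].copy(),q[:,1].copy(),1).ravel());i=e.argmax()
            if 2<i<len(rr)-3: pts.append(P[i,:2])
        pts=np.array(pts);s=least_squares(lambda p:np.hypot(*(pts-p[:2]).T)-p[2],[*c,r],loss="soft_l1",f_scale=.001);c=s.x[:2]
    return s.x.round(4)
v=fit(f[...,0]/(f[...,1]+5),[.541,.048],.036,.082,.008,-1);b=fit(f[...,0]/(f[...,2]+5),[.5405,.0475],.05,.05,.006,1)
print(v,b,"off",v[:2]-b[:2],"platter",platter_xy(n,im,[.5407,.048])[0].round(4))
for l in("platter_rim","stamp_block1"):print(l,[(round(r["score"],2),np.round(r["centre"],1)) for r in ctrl.place_of("top",l)[:3]])
out=[]
for n,i in(("top",im),("side",cv2.imread("pics/side6.png")[:,:,::-1])):
    u,w=proj(n,[[.541,.048,.06]])[0].astype(int);out.append(cv2.resize(i[w-30:w+30,u-40:u+40],(400,300),interpolation=cv2.INTER_CUBIC))
cv2.imwrite("pics/c6.png",np.hstack(out)[:,:,::-1])
E
```

```text
time_s: 13.18
ee_pos: [0.5634, 0.0819, 0.0871]
eef_rot: [3.141, -0.0, 0.988]
force: [0.3, 1.1, 0.4]
grip_width: 0.0004
time_s: 13.68
ee_pos: [0.5617, 0.0793, 0.087]
eef_rot: [3.142, 0.0, 0.988]
force: [1.1, 0.1, 0.7]
grip_width: 0.0003
time_s: 14.68
ee_pos: [0.6714, 0.2461, 0.0865]
eef_rot: [-3.141, 0.001, 0.988]
force: [-0.5, -0.3, 0.2]
grip_width: 0.0003
px shift (6.25, -4.0, 0.978) mm [-15.3 -20.1  -0. ] tcp [0.6715 0.2457 0.0868] F [-0.32 -0.74  1.17] 14.725
[0.5396 0.0481 0.0339] [0.5404 0.0474 0.051 ] off [-0.0008  0.0007] platter [0.5407 0.048  0.1236]
platter_rim [(0.94, array([256.7, 182.7])), (0.34, array([358.4, 127. ]))]
stamp_block1 [(0.85, array([305.5, 167.5])), (0.58, array([293. , 196.6])), (0.57, array([261.4, 199.4]))]
```

View pics/c6.png

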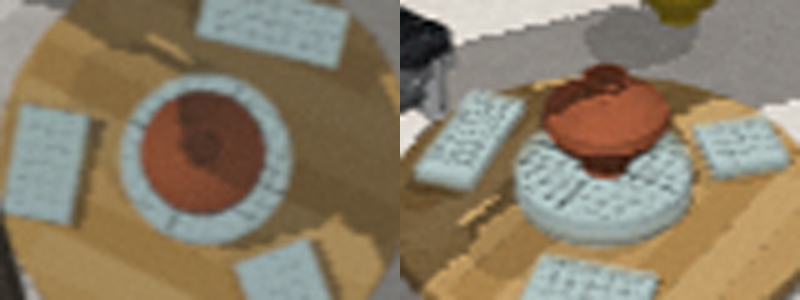

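From above the offset is about 1 mm, but by eye the side view puts the foot a little behind centre. I'll check with the block and vase models overlaid on the side picture.

```bash
python3 - <<'E'
from h import *
n="side";im=cv2.imread("pics/side6.png");S=14;u,w=proj(n,[[.541,.048,.06]])[0].astype(int);x0,y0=u-28,w-20
cr=cv2.resize(im[y0:y0+40,x0:x0+56],None,fx=S,fy=S,interpolation=cv2.INTER_CUBIC)
c=(.5404,.0474)
for P,col in((ring(c,.05,.05),(0,255,0)),(ring(c,.05,.03),(0,160,0)),(ring(c,.014,.05),(255,255,0)),(ring(c,.036,.082),(255,0,255)),(ring(c,.013,.110),(255,0,0))):
    cv2.polylines(cr,[((proj(n,P)-[x0,y0]+.5)*S).astype(np.int32)],True,col,1)
cv2.imwrite("pics/c7.png",cr)
E
```

```text
(no output)
```

View pics/c7.png

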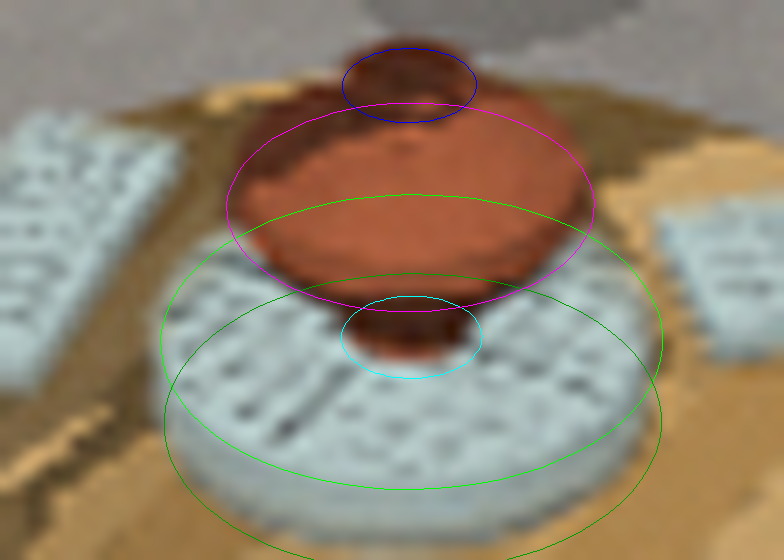

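Overlay: the block's image sits about (−10,−18) from its model and the vase's about (0,−8 to −18). So in the side view too, the vase is only about 2–3 mm off centre. One quick check that the platter and stamp blocks haven't moved, then hand in.

```bash
python3 - <<'E'
from h import *
f=lambda i:cv2.resize(i[...,2].astype(np.float32)/(i[...,0]+5.),None,fx=4,fy=4,interpolation=cv2.INTER_CUBIC).astype(np.float32)
for n in("top","side"):
    a,b=[f(cv2.imread(f"pics/{n}{k}.png").astype(np.float32)) for k in(0,6)]
    for P in ((.5451,.1498),(.462,.0073),(.63,.0071)):
        u,w=(proj(n,[[*P,.035]])[0]*4).astype(int);r=60
        t=a[w-r:w+r,u-r:u+r];m=cv2.matchTemplate(b[w-r-24:w+r+24,u-r-24:u+r+24],t,cv2.TM_CCOEFF_NORMED);_,s,_,l=cv2.minMaxLoc(m);print(n,P,((l[0]-24)/4,(l[1]-24)/4),round(s,2))
E
```

```text
top (0.5451, 0.1498) (0.0, 0.0) 0.99
top (0.462, 0.0073) (0.0, 0.0) 1.0
top (0.63, 0.0071) (-0.25, 0.0) 0.98
side (0.5451, 0.1498) (0.0, 0.0) 1.0
side (0.462, 0.0073) (0.0, 0.0) 1.0
side (0.63, 0.0071) (0.0, 0.0) 0.87
```

```bash
python3 -c "
from station import ctrl
print(ctrl.hand_in())"
```

```text
the job is handed in; nothing more can be done
None
```

I slid the terracotta vase about 26 mm across the block with slow pushes of the closed fingertips at its belly. Then I backed the arm away from it and handed in at about 15 s of robot time.

- **Vase position:** the top camera puts it about 1 mm from the block centre. The side camera gives roughly 2–3 mm by overlay, so both are within 5 mm. The vase looks upright in both.
- **Nothing else moved:** matching the before and after pictures shows no shift of the platter or stamp blocks beyond 0.25 px. I did not check the other things on the table after the moves. The forces I read stayed near noise, about 1 N.
- **What disagreed:** the side camera's automatic fit differed from the top's by up to about 10 mm in y. Its fit was thrown off by the platter's edge and a partly missed vase outline, so I relied on the top view and the overlay. The network's stamp block and rim points also jittered by 1–3 px, but the picture matching shows no movement there.

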